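# Lock the hand files into the bench file tray

### The job

Lock up the bench's file tray: push all three files fully home against the back stop, then swing the keeper bar over and down across the ends of their handles and press its tab until it snaps home in the sprung catch. Press firmly enough to snap it in but do not force it, and leave the other tools where they lie.

Things in the scene. Friction and masses are not known exactly. Their poses are not given: they have to be found in the camera images.
- rack: File tray, fixed to the bench: plate 270 x 215 x 6 mm, two notched wooden rails. Origin on the bench under it; +x along the files to their blade tips, z up; handles at the open -x end. Lanes along x at y = -40, 0, +40 mm; a file lies 25 mm above the bench (axis) and slides only along its lane, home when its tip meets the rigid back stop: handle end at x = -117 mm. Over 35 N would bend tray or bar.
- keeper (a joint): Keeper bar's angle, rad: about 0 = level, shut; pi/2 upright; more = leaning out over the hinge (limit 2.1). Stiff hinge (0.2 N m): stays where left. Pressed down, it meets the sprung roller about 0.06 rad above its rest, gives at 8 to 14 N on the tab, snaps past and lands on the catch's rigid stop. Latched it rests between -0.05 and 0.05, depending on the catch's height.
- plunger (a joint): How far the catch's sprung roller is pushed back, m: 0 while it is free or while an unlatched bar lies on it, up to 0.004 as the bar is forced past it, and about 0.002 for good once the bar is latched (it then bears on the bar and holds it down).
- keeper_hinge (a point): Keeper bar's pivot, at x = -125, y = +98, z = 29 mm of the tray; axis along the tray's x. Its cheeks reach 40 mm high. The steel bar is 8 mm thick (along x), 12 mm high, 205 mm long; shut, it points to the tray's -y with its mid-line about 29 mm above the bench, 4 mm clear of the handle ends of files that are home.
- keeper_tab (a point): Middle of the outer face of the thumb tab, a flat 24 x 26 mm plate on the keeper bar's free end, 197 mm from the pivot. The face stands 10 mm off the bar's mid-line; it looks up when the bar is shut (29 to 49 mm above the bench) and to the tray's +y, away from the files, when the bar is upright. Moves with the bar.
- catch_point (a point): Nominal place of the catch, at x = -125, y = -72, z = 29 mm of the tray, 170 mm from the pivot: a steel bracket with two cheeks (35 mm high), a stop pin under the bar and a sprung roller. It is screwed on through slots and sits up to 8 mm higher or lower than this point (which does not move with it), so where the bar bottoms must be felt.
- wide_file_end (a point): Centre of the handle's round end (the near end to push on) of a hand file, blade 18 mm wide, flat; 230 mm long over all, wooden handle 22 mm thick, 110 g. Its x runs along the file to the blade tip. Which lane it lies in changes; at the start it sticks out 15 to 45 mm from home.
- half_round_file_end (a point): Centre of the handle's round end (the near end to push on) of a hand file, blade 15 mm wide, half-round; 230 mm long over all, wooden handle 22 mm thick, 110 g. Its x runs along the file to the blade tip. Which lane it lies in changes; at the start it sticks out 15 to 45 mm from home.
- narrow_file_end (a point): Centre of the handle's round end (the near end to push on) of a hand file, blade 10 mm wide, flat; 230 mm long over all, wooden handle 22 mm thick, 110 g. Its x runs along the file to the blade tip. Which lane it lies in changes; at the start it sticks out 15 to 45 mm from home.
- pliers: Bystander: flat pliers with black handles, about 150 mm long, 12 mm high, lying beside the tray. Leave it.
- hammer: Bystander: small hammer, 220 mm long, wooden shaft, head 26 mm wide, lying beside the tray on the hinge's side. Leave it.
- ring_clamp: Bystander: wooden ring clamp, 115 mm long, 25 mm high, lying in front of the tray near the catch's side. Leave it.
- tape_roll: Bystander: roll of paper tape lying flat, 110 mm across, 24 mm high. Leave it.
- saw_frame: Bystander: piercing saw with a red C-shaped frame, 250 mm long, lying flat on the hinge's side. Leave it.
- flux_bottle: Bystander: small white bottle with a black cap, 38 mm across, 75 mm tall. Leave it.
Not all that is in view belongs to the job. What is shaped like the part that bears wide_file_end but red or turquoise is not meant.

How it is judged:
By the outcome, as a careful person would: the job done as asked, in the order asked, and still so for the second after the job is handed in, with the robot touching nothing.
It also fails if it takes over 64 s, if anything falls off the work surface, if the arm or the gripper's body presses on something with over 40 N, if the wrist force passes 120 N, or if a joint passes its speed limit or range.

### The arm

A 6-joint arm with a two-finger parallel gripper is mounted at the origin on the work surface. World frame = base frame: x ahead of the robot, y to its left, z up, the work surface at z = 0. Lengths are in m, angles in rad, forces in N, time in s.
With the tool pointing down it reaches from about 0.25 to 0.775 m from the base axis. Payload 4 kg.
Tool frame: the origin (TCP) lies between the finger pads; the fingertips stand 14 mm ahead of it and the grasp point (between the pads) lies 5 mm behind it (tip_reach is the distance from the TCP to the fingertips, in m); z points along the fingers, y is the line along which they close (so a half turn about z gives the same grasp; the last joint's range is limited). The gripper opens to 94 mm and grips with 3 to 60 N. Pads are 16 mm wide; open, the fingers measure 119 mm over their backs; the gripper's body (75 mm by 177 mm) begins 78 mm behind the grasp point.
Start: joints at [1.176, 0.087, 1.371, -0, 1.684, -0.103], TCP at [0.158, 0.527, 0.22] pointing down, gripper open.
Joint ranges: [-3.1, 3.1], [-0.76, 2.03], [0.27, 2.55], [-1.08, 4.22], [0.17, 2.65], [-2.57, 2.57]. Speed limits (rad/s): [2.79, 2.79, 3.14, 3.14, 3.14, 3.14].

### API

Orientations are given as [roll, pitch, yaw] about the fixed x, y, z axes, in that order (R = Rz(yaw) Ry(pitch) Rx(roll)).
In Python, from bench import * gives the robot as it stands. The module is installed in compiled form; this text tells all that it offers.
- The arm moves only by the tool servo_tool, never from a script. Its argument "targets" is a list of rows, each a list of 4 numbers: the shift along the tool's x, y, z in cm, then the turn about the tool's z in degrees. A call has 1 to 8 rows; each row is the pose to reach, as a shift and turn from the pose commanded when the call began, along the tool's axes at that moment; what a row does not reach only later rows make up. A row lasts 1/8 s, in which the tool goes at most 62.5 mm and 10.7 degrees, less where a joint would pass 70% of its speed; a pose out of reach is approached as far as the arm can. A call with a gripper value outside its range is refused whole. "claw" is the closure in counts, from 0 (fully open) to 255 (shut), set as the call begins (left out, the last holds). The fingers move at their own pace and stop on an object; the grip force is fixed at half the most. Time passes only in rows, so rows that repeat a pose let the fingers close. It gives the time, the measured TCP pose, the force, the opening and the grip force at its end, in the units of the state.
- get_obs(): the state, without advancing time (a new reading comes with each control period).
- snapshot(name): name is "scene" or "top" or "wrist"; returns the picture (420x560x3 uint8, blue, green, red); there is no depth.
- camera_model(name): a dict with "camera_matrix" (3x3 intrinsics, pixels), "camera_from_world" (4x4, takes a point from world to camera coordinates). Camera axes: x right, y up, looking along -z (the intrinsics and any distortion apply to the point x, -y, -z); pixel columns grow to the right and rows downward; lengths in m; the calibration is good to about 2 mm. A picture is of the moment at which its call begins: read the wrist's pose just before it. camera_model takes no time and is no camera call; for the wrist camera it gives the pose at the moment of the call.
- close_job(): hands the job in; it is judged then, once.
The state is a dict: "time": time; "joint_positions": joint angles; "qvel": joint speeds; "joint_torque": joint torques, N m; "tool_pos": TCP position; "ee_rot": TCP orientation; "wrist_force": force on the tool from outside, world axes, zero at the start; "wrist_torque": the same for the moment, N m; "width": finger opening in m; "finger_force": force on a finger pad.
Only numpy, scipy, OpenCV 4.12 (cv2) and the standard library are available. Lean on these libraries where they do the work, as an engineer would, in place of code of your own. Each camera call takes 0.05 s, during which the arm holds its last target. There are 200 camera calls.

## Working session

There is one attempt and no reset: what is moved stays moved. The work goes in short steps, Python scripts to look and compute and a tool call to move; the robot and the scene stay as the last step left them, time stands still between calls to the robot, and variables do not carry over. Pictures are saved under pics/ and viewed, at most 10 in all, crops included, and the job is handed in when it is done.

Besides the shell and the picture viewer there is one more tool, called after "Emit:" as name(argument=value, ...), one argument or row to a line, values as JSON. servo_tool: Moves the arm, as the interface text tells. Its arguments: {"type":"object","properties":{"targets":{"type":"array"},"claw":{"type":"number"}},"required":["targets"]}

```bash
mkdir -p pics; cat > h.py <<'E'
from bench import *
import numpy as np, cv2
def ray(cm,u,v):
    K=cm["camera_matrix"];T=np.array(cm["camera_from_world"]);K=np.array(K)
    d=np.linalg.inv(K)@[u,v,1]; d=np.array([d[0],-d[1],-d[2]])
    R=T[:3,:3]; o=-R.T@T[:3,3]; return o,R.T@d
def onz(cm,u,v,z):
    o,d=ray(cm,u,v); return o+d*(z-o[2])/d[2]
def proj(cm,p):
    T=np.array(cm["camera_from_world"]);c=T[:3,:3]@np.array(p)+T[:3,3]
    q=np.array(cm["camera_matrix"])@[c[0],-c[1],-c[2]]; return q[:2]/q[2]
E
python3 - <<'E'
from h import *
for n in("scene","top"):
    cv2.imwrite(f"pics/{n}0.png",cv2.resize(snapshot(n),(784,588),interpolation=cv2.INTER_CUBIC)); c=camera_model(n)
    print(n,{k:np.round(v,3).tolist() if not isinstance(v,str) else v for k,v in c.items()})
o=get_obs();print({k:np.round(v,3).tolist() for k,v in o.items()})
E
```

```text
scene {'camera_matrix': [[424.443, 0.0, 275.359], [0.0, 424.443, 212.503], [0.0, 0.0, 1.0]], 'camera_from_world': [[-0.637, 0.771, -0.013, 0.299], [-0.545, -0.437, 0.716, 0.238], [0.546, 0.463, 0.698, -1.598], [0.0, 0.0, 0.0, 1.0]]}
top {'camera_matrix': [[414.907, 0.0, 289.132], [0.0, 414.907, 207.199], [0.0, 0.0, 1.0]], 'camera_from_world': [[-0.01, -1.0, -0.03, 0.043], [0.993, -0.013, 0.118, -0.505], [-0.118, -0.029, 0.993, -1.032], [0.0, 0.0, 0.0, 1.0]]}
{'time': 0.1, 'joint_positions': [1.176, 0.088, 1.372, -0.0, 1.684, -0.103], 'qvel': [0.001, -0.001, -0.006, -0.001, -0.002, 0.0], 'joint_torque': [0.002, -34.125, -30.33, 0.072, 0.03, -0.0], 'tool_pos': [0.158, 0.526, 0.218], 'ee_rot': [-3.14, -0.0, 2.85], 'wrist_force': [0.001, 0.507, -0.055], 'wrist_torque': [0.029, 0.005, 0.042], 'finger_force': 0.0, 'width': 0.094}
```

View pics/scene0.png

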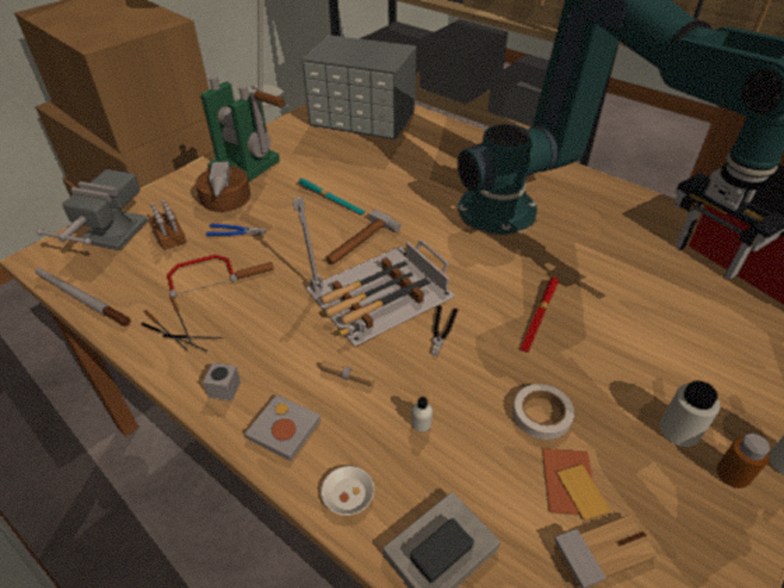

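View pics/top0.png

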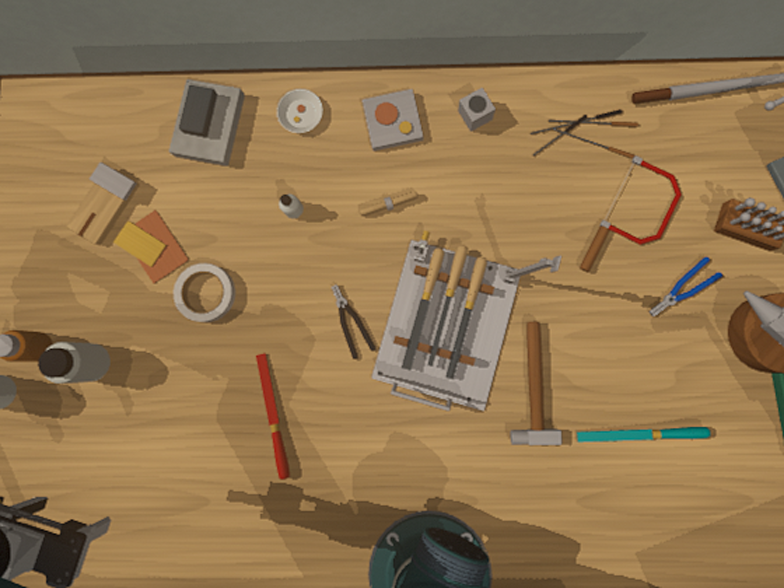

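Scene view: the tray is in the middle at (380,290), with the keeper bar upright and leaning out at (305,240). Top view: the tray is at (447,325), its handles point away from the robot at (433,260), (458,250) and (478,262), the hinge is at (508,272) and the catch at (420,245).
Candidates for files: the three wooden-handled ones in the tray (wanted), the red one at (270,415), the turquoise one at (645,435) and the big file at (700,90), none of which are wanted.

```bash
python3 - <<'E'
from h import *
im=snapshot("top");cm=camera_model("top")
x0,y0,w,h=250,155,170,145
cr=im[y0:y0+h,x0:x0+w]
cv2.imwrite("pics/crop1.png",cv2.resize(cr,None,fx=4.7,fy=4.1,interpolation=cv2.INTER_CUBIC)[:600,:800])
hsv=cv2.cvtColor(im,cv2.COLOR_BGR2HSV)
m=((hsv[...,1]<60)&(hsv[...,2]>110)).astype(np.uint8);mm=np.zeros_like(m);mm[165:297,262:375]=m[165:297,262:375]
mm=cv2.morphologyEx(mm,cv2.MORPH_OPEN,np.ones((3,3)))
n,l,s,_=cv2.connectedComponentsWithStats(mm)
pts=np.argwhere(mm)[:,::-1]
# metric: map pixels to plane z=6mm
P=np.array([onz(cm,u,v,.006)[:2] for u,v in pts]).astype(np.float32)*1000
r=cv2.minAreaRect(P);print(r,[np.round(cv2.boxPoints(r)).tolist()],[s[i].tolist() for i in range(1,n)])
# wooden handles
m2=((hsv[...,0]>12)&(hsv[...,0]<25)&(hsv[...,1]>90)&(hsv[...,2]>150)).astype(np.uint8)
cv2.imwrite("pics/mask.png",cv2.resize(np.hstack([mm,m2])[150:300]*255,None,fx=1,fy=1))
E
```

```text
((439.264404296875, -36.407867431640625), (214.68264770507812, 291.2713928222656), 73.49346923828125) [[[269.0, -98.0], [548.0, -181.0], [609.0, 25.0], [330.0, 108.0]]] [[266, 172, 104, 121, 4812], [316, 183, 4, 8, 25], [348, 187, 3, 3, 9], [365, 192, 5, 4, 20], [302, 201, 13, 39, 217], [313, 205, 19, 45, 402], [315, 214, 3, 3, 9], [312, 218, 5, 11, 33], [307, 232, 6, 15, 46], [280, 279, 9, 5, 27], [293, 283, 3, 3, 9], [300, 285, 6, 4, 18], [307, 287, 6, 4, 18], [317, 290, 3, 3, 9]]
```

View pics/crop1.png

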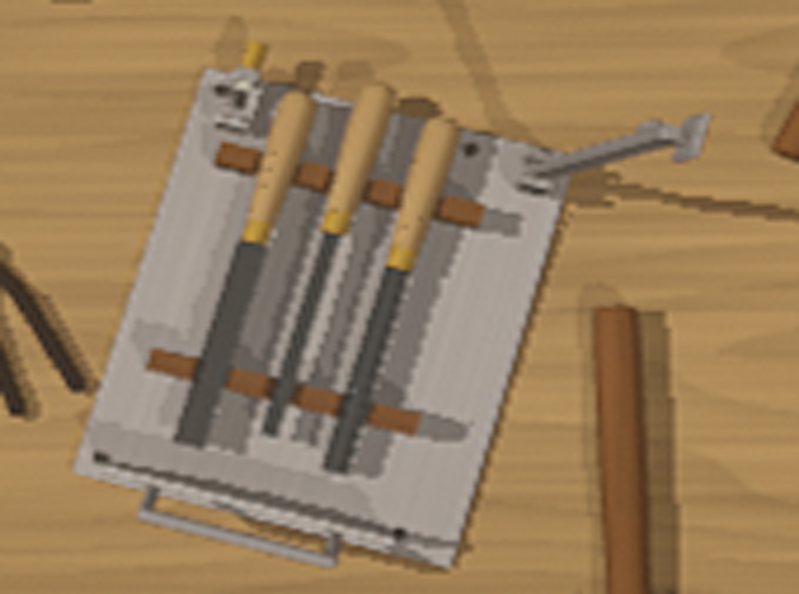

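The crop shows the wide file in the catch-side lane (handle end at about (297,92)), the narrow one in the middle (378,85) and the half-round one on the hinge side (440,120). The plate corners are near (205,68), (568,180), (75,470) and (450,568). The bar leans out, with its tab at (690,138).

```bash
cat >> h.py <<'E'
def crop2full(u,v): return 250+u/4.7,155+v/4.1
E
python3 - <<'E'
from h import *
cm=camera_model("top")
f=lambda u,v,z:onz(cm,*crop2full(u,v),z)
C=dict(TL=(-135,-107.5),TR=(-135,107.5),BL=(135,-107.5),BR=(135,107.5))
px=dict(TL=(205,68),TR=(568,178),BL=(75,470),BR=(450,568))
A=np.array([C[k] for k in C])/1000;W=np.array([f(*px[k],.006)[:2] for k in C]);print(W.round(4).tolist())
ca,cw=A.mean(0),W.mean(0);H=(A-ca).T@(W-cw);U,S,V=np.linalg.svd(H);R=V.T@np.diag([1,np.linalg.det(V.T@U.T)])@U.T
t=cw-R@ca;yaw=np.arctan2(R[1,0],R[0,0]);print("yaw",yaw,np.degrees(yaw),"t",t,"res",((A@R.T+t-W)*1000).round(1).tolist(),S)
np.savez("rack.npz",R=R,t=t)
for n,p in dict(wide=(297,92),nar=(378,85),hr=(440,120)).items():
    w=f(*p,.025)[:2];print(n,w,((w-t)@R*1000).round(1))
# reproject features
for p in [(-125,98,40),(-125,-72,29),(-117,-40,25),(-117,0,25),(-117,40,25)]:
    w=np.r_[R@np.array(p[:2])/1000+t,p[2]/1000]
    u,v=proj(cm,w);print(p,w.round(4),((u-250)*4.7).round(),((v-155)*4.1).round())
# keeper tip for angles
for n in("top","scene"):
  c2=camera_model(n)
  for a in(1.5,1.6,1.7,1.8,1.9,2.0,2.1):
    y=98-np.cos(a)*197+10*np.sin(a);z=29+197*np.sin(a)+10*np.cos(a)
    w=np.r_[R@np.array([-125,y])/1000+t,z/1000];u,v=proj(c2,w)
    print(n,a,w.round(3),(((u-250)*4.7).round(),((v-155)*4.1).round()) if n=="top" else (u*1.4,v*1.4))
E
```

```text
[[0.6029, 0.0255], [0.5285, -0.1754], [0.3469, 0.0996], [0.2849, -0.1039]]
yaw 2.8414940008725 162.8056137617369 t [ 0.44079417 -0.0385458 ] res [[-1.4, -1.3], [9.5, -5.7], [-3.3, 4.5], [-4.8, 2.5]] [0.07030449 0.04580297]
wide [ 0.58276809 -0.02538905] [-131.7  -54.5]
nar [ 0.5865772  -0.07002352] [-148.6  -13. ]
hr [ 0.56367642 -0.10349889] [-136.6   25.7]
(-125, 98, 40) [ 0.5312 -0.1691  0.04  ] 567.0 166.0
(-125, -72, 29) [ 0.5815 -0.0067  0.029 ] 263.0 93.0
(-117, -40, 25) [ 0.5644 -0.0349  0.025 ] 315.0 120.0
(-117, 0, 25) [ 0.5526 -0.0731  0.025 ] 385.0 138.0
(-117, 40, 25) [ 0.5407 -0.1113  0.025 ] 455.0 156.0
top 1.5 [ 0.532 -0.165  0.226] (np.float64(627.0), np.float64(111.0))
top 1.6 [ 0.527 -0.184  0.226] (np.float64(670.0), np.float64(122.0))
top 1.7 [ 0.521 -0.203  0.223] (np.float64(712.0), np.float64(133.0))
top 1.8 [ 0.515 -0.221  0.219] (np.float64(751.0), np.float64(145.0))
top 1.9 [ 0.51  -0.239  0.212] (np.float64(788.0), np.float64(157.0))
top 2.0 [ 0.504 -0.256  0.204] (np.float64(822.0), np.float64(169.0))
top 2.1 [ 0.499 -0.272  0.194] (np.float64(852.0), np.float64(181.0))
scene 1.5 [ 0.532 -0.165  0.226] (np.float64(302.6470301799652), np.float64(209.15761654230448))
scene 1.6 [ 0.527 -0.184  0.226] (np.float64(298.28832552462774), np.float64(204.76586517441388))
scene 1.7 [ 0.521 -0.203  0.223] (np.float64(294.16221860688387), np.float64(201.27031509270097))
scene 1.8 [ 0.515 -0.221  0.219] (np.float64(290.3135885527494), np.float64(198.6865599808146))
scene 1.9 [ 0.51  -0.239  0.212] (np.float64(286.78027816452175), np.float64(197.01508792650785))
scene 2.0 [ 0.504 -0.256  0.204] (np.float64(283.5929838005172), np.float64(196.24279952606196))
scene 2.1 [ 0.499 -0.272  0.194] (np.float64(280.775394784376), np.float64(196.3447603073383))
```

Emit:
servo_tool(
  targets=[
    [-51,-45,-8,0],
    [-51,-45,-8,0],
    [-51,-45,-8,0],
    [-51,-45,-8,0],
    [-51,-45,-8,0],
    [-51,-45,-8,0],
    [-51,-45,-8,0],
    [-51,-45,-8,0],
  ],
  claw=255,
)

```text
time: 1.15
tool_pos: [0.4209, 0.1031, 0.278]
ee_rot: [3.141, 0.0, 2.85]
wrist_force: [0.7, 0.7, -0.0]
width: 0.0175
finger_force: 0.0
```

Emit:
servo_tool(
  targets=[
    [-14,-12,-3,90],
    [-14,-12,-3,90],
    [-14,-12,-3,90],
    [-14,-12,-3,90],
    [-14,-12,-3,90],
    [-14,-12,-3,90],
    [-14,-12,-3,90],
    [-14,-12,-3,90],
  ],
)

```text
time: 2.15
tool_pos: [0.5198, -0.0502, 0.3074]
ee_rot: [-3.141, -0.0, 1.344]
wrist_force: [0.3, -0.2, 0.3]
width: 0.0003
finger_force: 0.0
```

```bash
python3 - <<'E'
from h import *
o=get_obs();print(o["tool_pos"],o["ee_rot"],o["joint_positions"])
c=camera_model("wrist");im=snapshot("wrist");np.savez("w1.npz",im=im,T=c["camera_from_world"],K=c["camera_matrix"])
cv2.imwrite("pics/w1.png",cv2.resize(im,(784,588),interpolation=cv2.INTER_CUBIC));print(np.round(c["camera_from_world"],3),c["camera_matrix"])
E
```

```text
[ 0.51976305 -0.05021437  0.30738578] [-3.14067774e+00 -6.89213967e-05  1.34352722e+00] [-2.04973619e-01  2.52739680e-02  1.26312179e+00  9.30088873e-05
  1.85411004e+00  2.23214150e-02]
[[ 0.974 -0.225 -0.001 -0.519]
 [ 0.218  0.946 -0.238 -0.02 ]
 [ 0.055  0.232  0.971 -0.493]
 [ 0.     0.     0.     1.   ]] [[312.20871926   0.         274.46012402]
 [  0.         312.20871926 207.59462237]
 [  0.           0.           1.        ]]
```

View pics/w1.png

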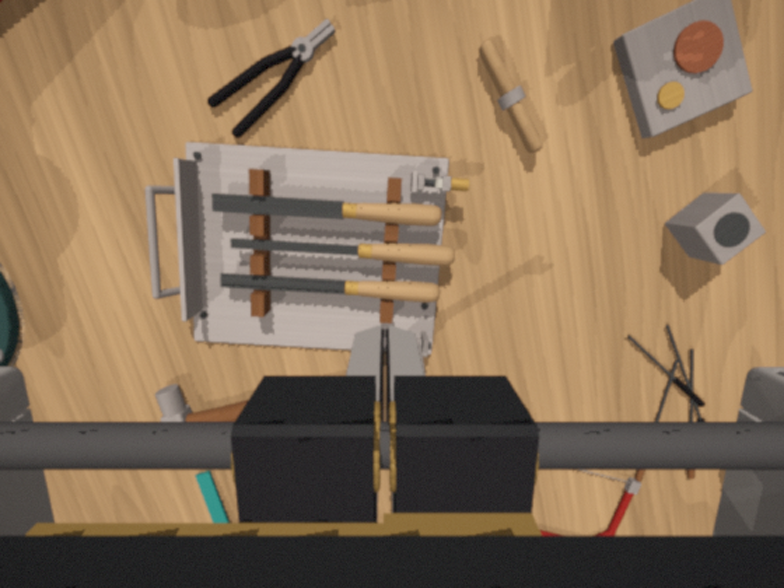

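The wrist view shows the tray with plate corners near (188,142), (448,158), (432,352) and (197,340). The handle ends are at (440,213), (454,254) and (438,291), the catch at (430,182) and the hinge near (428,345).

```bash
python3 - <<'E'
from h import *
d=np.load("w1.npz");cm=dict(camera_matrix=d["K"],camera_from_world=d["T"]);im=d["im"]
f=lambda u,v,z:onz(cm,u/1.4,v/1.4,z)[:2]
c=np.array([f(448,158,.006),f(432,352,.006),f(188,142,.006),f(197,340,.006)])
print("corners",c.round(4).tolist(),[np.linalg.norm(c[i]-c[j]).round(4) for i,j in((0,1),(2,3),(0,2),(1,3))])
ends=np.array([f(440,213,.025),f(454,254,.025),f(438,291,.025)])
tips=np.array([f(213,203,.025),f(231,244,.025),f(221,280,.025)])
print("len",np.linalg.norm(ends-tips,axis=1)); D=tips-ends
yaw=np.mean(np.arctan2(D[:,1],D[:,0]));print("yaw files",np.arctan2(D[:,1],D[:,0]), "edge",[np.arctan2(*(c[j]-c[i])[::-1])+(np.pi if 0 else 0) for i,j in((0,2),(1,3))],[np.arctan2(*(c[j]-c[i])[::-1])+np.pi/2 for i,j in((0,1),(2,3))])
R=np.array([[np.cos(yaw),-np.sin(yaw)],[np.sin(yaw),np.cos(yaw)]])
loc=lambda w:(w@R*1000).round(1)
print("local ends",loc(ends),"tips",loc(tips),"corners",loc(c))
print("catch",loc(f(430,182,.035)),"hinge cheek",loc(f(428,343,.035)))
t=np.load("rack.npz");print(loc(t["t"]))
E
```

```text
corners [[0.6053, 0.0261], [0.547, -0.1778], [0.3509, 0.1009], [0.2907, -0.1039]] [np.float64(0.2121), np.float64(0.2134), np.float64(0.2651), np.float64(0.2668)]
len [0.22894082 0.2300388  0.22840126]
yaw files [2.87128029 2.86965738 2.86283927] edge [np.float64(2.8557028163014033), np.float64(2.860813035033001)] [np.float64(-0.27825190998203797), np.float64(-0.28618686227798995)]
local ends [[-569.4 -134. ]
 [-587.1  -93. ]
 [-573.5  -52.9]] tips [[-340.4 -133.3]
 [-357.   -92.6]
 [-345.1  -54.1]] corners [[-575.7 -188.7]
 [-574.7   23.4]
 [-310.6 -192. ]
 [-307.9   21.5]]
catch [-556.1 -163.9] hinge cheek [-565.9    2. ]
[-434.8  -82. ]
```

```bash
cat >> h.py <<'E'
YAW=2.862
RT=np.array([[np.cos(YAW),-np.sin(YAW)],[np.sin(YAW),np.cos(YAW)]])
O=np.array([-.437,-.0933])  # tray origin in rotated world
def tray(w): return (np.asarray(w)[:2]@RT-O)*1000
def world(p): return RT@(np.asarray(p)/1000+O)
def st():
    o=get_obs();p=o["tool_pos"];print("t",round(o["time"],2),"tray",tray(p).round(1),"z",round(p[2]*1000,1),"yaw",round(float(o["ee_rot"][2]),4),"F",np.round(o["wrist_force"],1));return o
def shift(p,z):
    o=st();w=world(p);d=w-o["tool_pos"][:2];y=o["ee_rot"][2]
    print("shift cm",(100*np.array([d@[np.cos(y),np.sin(y)],d@[np.sin(y),-np.cos(y)],o["tool_pos"][2]-z/1000])).round(2))
E
python3 - <<'E'
from h import *
shift((-192,0),100)
d=np.load("w1.npz");cm=dict(camera_matrix=d["K"],camera_from_world=d["T"])
for p,z in[((545,148),.02),((482,40),.02),((440,213),.025),((454,254),.025),((438,291),.025),((200,240),.006),((468,184),.03)]: print(p,tray(onz(cm,p[0]/1.4,p[1]/1.4,z)).round(1))
E
```

```text
t 2.2 tray [-76.5  -1.9] z 307.4 yaw 1.3398 F [ 0.1 -0.4  0.1]
shift cm [-0.75 11.53 20.74]
(545, 148) [-230.5 -112.4]
(482, 40) [-158.2 -205.1]
(440, 213) [-131.6  -44.1]
(454, 254) [-149.5   -3.2]
(438, 291) [-136.2   37. ]
(200, 240) [120.1  -1.1]
(468, 184) [-156.1  -73.9]
```

Emit:
servo_tool(
  targets=[
    [-0.4,11.1,5,2.8],
    [-0.4,11.1,10,2.8],
    [-0.4,11.1,16,2.8],
    [-0.4,11.1,22,2.8],
    [-0.4,11.1,25,2.8],
    [-0.4,11.1,27.0,2.8],
    [-0.4,11.1,27.7,2.8],
    [-0.4,11.1,27.7,2.8],
  ],
)

```text
time: 3.2
tool_pos: [0.6286, -0.0787, 0.0328]
ee_rot: [3.138, -0.0, 1.301]
wrist_force: [-0.4, -0.1, 0.0]
width: 0.0005
finger_force: 0.0
```

```bash
sed -i 's/^O=.*/O=np.array([-.430,-.0967])/' h.py; python3 - <<'E'
from h import *
st();c=camera_model("wrist");im=snapshot("wrist");cv2.imwrite("pics/w2.png",im)
E
```

```text
t 3.2 tray [-195.9   -1.1] z 32.8 yaw 1.3015 F [-0.4 -0.1  0. ]
```

View pics/w2.png

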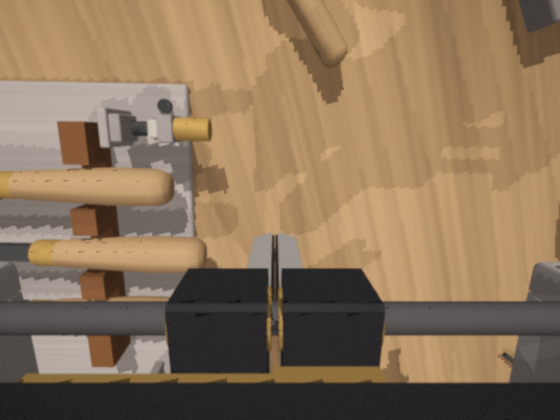

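The fingertips at (275,240) are in line with the narrow file's end at (205,253), and the catch with its brass spring housing is at (150,128). I'm pushing the middle file.

Emit:
servo_tool(
  targets=[
    [0,-1.2,0.2,0.5],
    [0,-2.2,0.2,0.5],
    [0,-3.0,0.2,0.5],
    [0,-3.7,0.2,0.5],
    [0,-4.3,0.2,0.5],
    [0,-4.8,0.2,0.5],
    [0,-5.1,0.2,0.5],
    [0,-5.3,0.2,0.5],
  ],
)

```text
time: 4.25
tool_pos: [0.577, -0.0645, 0.0296]
ee_rot: [3.139, -0.0, 1.292]
wrist_force: [3.2, -0.5, 3.7]
width: 0.0003
finger_force: 1.6
```

```bash
python3 -c "
from h import *
st()"
```

```text
t 4.25 tray [-142.4   -0.5] z 29.6 yaw 1.2922 F [ 3.2 -0.5  3.7]
```

Emit:
servo_tool(
  targets=[
    [0,-0.2,0,0],
    [0,-0.4,0,0],
    [0,-0.6,0,0],
    [0,-0.8,0,0],
    [0,-0.9,0,0],
  ],
)

```text
time: 4.88
tool_pos: [0.5672, -0.0617, 0.0286]
ee_rot: [-3.141, -0.0, 1.292]
wrist_force: [1.5, -0.3, 2.6]
width: 0.0005
finger_force: 1.4
```

Emit:
servo_tool(
  targets=[
    [0,-0.1,0,0],
    [0,-0.2,0,0],
    [0,-0.2,0,0],
  ],
)

```text
time: 5.25
tool_pos: [0.5652, -0.0611, 0.0286]
ee_rot: [-3.14, -0.0, 1.292]
wrist_force: [2.4, -0.4, 1.8]
width: 0.0002
finger_force: 1.0
```

Emit:
servo_tool(
  targets=[
    [0,-0.1,0,0],
    [0,-0.2,0,0],
    [0,-0.2,0,0],
  ],
)

```text
time: 5.62
tool_pos: [0.5633, -0.0606, 0.0286]
ee_rot: [-3.141, -0.0, 1.292]
wrist_force: [0.1, 0.1, 1.2]
width: 0.0002
finger_force: 0.7
```

Emit:
servo_tool(
  targets=[
    [0,-0.1,0,0],
    [0,-0.2,0,0],
    [0,-0.3,0,0],
    [0,-0.3,0,0],
  ],
)

```text
time: 6.12
tool_pos: [0.5629, -0.0605, 0.0297]
ee_rot: [3.136, -0.0, 1.292]
wrist_force: [6.1, -2.1, -0.6]
width: 0.0007
finger_force: 3.3
```

Emit:
servo_tool(
  targets=[
    [0,-0.1,0,0],
    [0,-0.2,0,0],
    [0,-0.2,0,0],
  ],
)

```text
time: 6.5
tool_pos: [0.5628, -0.0605, 0.0306]
ee_rot: [3.132, -0.0, 1.292]
wrist_force: [8.6, -3.1, 0.0]
width: 0.0003
finger_force: 4.8
```

Emit:
servo_tool(
  targets=[
    [0,2.5,0,0],
    [0,5.0,0,0],
    [1.5,5.0,0,0],
    [3.0,5.0,0,0],
    [4.0,5.0,0,0],
    [4.0,5.0,0,0],
  ],
)

```text
time: 7.25
tool_pos: [0.6176, -0.0332, 0.0289]
ee_rot: [-3.141, -0.0, 1.294]
wrist_force: [-0.3, 0.2, 0.6]
width: 0.0004
finger_force: 0.0
```

```bash
python3 -c "
from h import *
st()"
```

```text
t 7.25 tray [-172.7  -41.8] z 28.9 yaw 1.2943 F [-0.3  0.2  0.6]
```

Emit:
servo_tool(
  targets=[
    [-0.1,-0.8,0,0],
    [-0.1,-1.4,0,0],
    [-0.1,-2.0,0,0],
    [-0.1,-2.6,0,0],
    [-0.1,-3.1,0,0],
    [-0.1,-3.5,0,0],
    [-0.1,-3.8,0,0],
    [-0.1,-4.0,0,0],
  ],
)

```text
time: 8.25
tool_pos: [0.5793, -0.0246, 0.029]
ee_rot: [3.141, -0.0, 1.292]
wrist_force: [1.1, 0.7, 0.1]
width: 0.0005
finger_force: 0.4
```

Emit:
servo_tool(
  targets=[
    [0,-0.1,0,0],
    [0,-0.2,0,0],
    [0,-0.3,0,0],
    [0,-0.3,0,0],
  ],
)

```text
time: 8.75
tool_pos: [0.5764, -0.0238, 0.029]
ee_rot: [3.142, -0.0, 1.292]
wrist_force: [0.7, -0.7, 0.3]
width: 0.0004
finger_force: 0.4
```

Emit:
servo_tool(
  targets=[
    [0,-0.1,0,0],
    [0,-0.2,0,0],
    [0,-0.3,0,0],
    [0,-0.3,0,0],
  ],
)

```text
time: 9.25
tool_pos: [0.5741, -0.0232, 0.0291]
ee_rot: [3.14, -0.0, 1.292]
wrist_force: [3.0, -0.9, -0.1]
width: 0.0003
finger_force: 1.6
```

```bash
python3 -c "
from h import *
st()"
```

```text
t 9.25 tray [-128.2  -39.5] z 29.1 yaw 1.2921 F [ 3.  -0.9 -0.1]
```

Emit:
servo_tool(
  targets=[
    [0,-0.1,0,0],
    [0,-0.2,0,0],
    [0,-0.3,0,0],
    [0,-0.35,0,0],
    [0,-0.35,0,0],
  ],
)

```text
time: 9.88
tool_pos: [0.574, -0.023, 0.0308]
ee_rot: [3.132, -0.001, 1.292]
wrist_force: [8.4, -2.6, -0.8]
width: 0.0002
finger_force: 4.5
```

```bash
python3 -c "
from h import *
st()"
```

```text
t 9.88 tray [-128.   -39.6] z 30.8 yaw 1.2919 F [ 8.4 -2.6 -0.8]
```

Emit:
servo_tool(
  targets=[
    [0,2.5,0,0],
    [0,5.0,0,0],
    [-2,5.0,0,0],
    [-4,5.0,0,0],
    [-6,5.0,0,0],
    [-8.0,5.0,0,0],
    [-8.0,5.0,0,0],
  ],
)

```text
time: 10.75
tool_pos: [0.5954, -0.1144, 0.0291]
ee_rot: [-3.142, -0.0, 1.289]
wrist_force: [0.1, 0.5, 0.3]
width: 0.0006
finger_force: 0.0
```

Emit:
servo_tool(
  targets=[
    [0,-0.8,0,0],
    [0,-1.4,0,0],
    [0,-2.0,0,0],
    [0,-2.6,0,0],
    [0,-3.1,0,0],
    [0,-3.5,0,0],
    [0,-3.8,0,0],
    [0,-4.0,0,0],
  ],
)

```text
time: 11.75
tool_pos: [0.5577, -0.1017, 0.0289]
ee_rot: [3.141, -0.0, 1.292]
wrist_force: [1.4, -0.1, -0.7]
width: 0.0002
finger_force: 0.4
```

```bash
python3 -c "
from h import *
st()"
```

```text
t 11.75 tray [-134.1   40.5] z 28.9 yaw 1.2921 F [ 1.4 -0.1 -0.7]
```

Emit:
servo_tool(
  targets=[
    [0,-0.1,0,0],
    [0,-0.2,0,0],
    [0,-0.3,0,0],
    [0,-0.4,0,0],
    [0,-0.5,0,0],
    [0,-0.6,0,0],
    [0,-0.6,0,0],
  ],
)

```text
time: 12.62
tool_pos: [0.5518, -0.1, 0.0289]
ee_rot: [-3.141, -0.0, 1.292]
wrist_force: [0.3, -0.1, 0.1]
width: 0.0003
finger_force: 0.2
```

Emit:
servo_tool(
  targets=[
    [0,-0.1,0,0],
    [0,-0.2,0,0],
    [0,-0.3,0,0],
    [0,-0.4,0,0],
    [0,-0.4,0,0],
  ],
)

```text
time: 13.25
tool_pos: [0.5513, -0.0999, 0.0305]
ee_rot: [3.133, -0.0, 1.292]
wrist_force: [7.3, -1.7, -1.5]
width: 0.0008
finger_force: 3.6
```

```bash
python3 -c "
from h import *
st()"
```

```text
t 13.25 tray [-127.5   40.6] z 30.5 yaw 1.292 F [ 7.3 -1.7 -1.5]
```

Emit:
servo_tool(
  targets=[
    [0,2.5,0,0],
    [0,4,-3,0],
    [0,4,-9,0],
    [0,4,-15,0],
    [0,4,-21,0],
    [0,4,-27,0],
    [0,3,-28,0],
    [0,0.5,-28,0],
  ],
)

```text
time: 14.25
tool_pos: [0.5524, -0.1002, 0.3089]
ee_rot: [-3.141, -0.0, 1.292]
wrist_force: [-0.5, 0.0, -0.2]
width: 0.0004
finger_force: 0.0
```

```bash
python3 - <<'E'
from h import *
st();im=snapshot("top");cm=camera_model("top");s=snapshot("scene");sc=camera_model("scene")
for n,i,c in(("top",im,cm),("scene",s,sc)):
  for a in(1.5,1.6,1.7,1.8,1.9,2.0,2.1):
    y=98-np.cos(a)*197+10*np.sin(a);z=29+197*np.sin(a)+10*np.cos(a)
    print(n,a,round(y),round(z),(proj(c,np.r_[world((-125,y)),z/1000])).round(1))
cr=np.hstack([cv2.resize(im[150:270,290:430],None,fx=2.8,fy=2.8,interpolation=cv2.INTER_CUBIC),cv2.resize(s[120:240,180:320],None,fx=2.8,fy=2.8,interpolation=cv2.INTER_CUBIC)])
cv2.imwrite("pics/k1.png",cr)
E
```

```text
t 14.25 tray [-128.6   40.6] z 308.9 yaw 1.2921 F [-0.5  0.  -0.2]
top 1.5 94 226 [376.3 181.3]
top 1.6 114 226 [385.5 183.7]
top 1.7 133 223 [394.4 186.4]
top 1.8 152 219 [402.8 189.1]
top 1.9 171 212 [410.8 191.9]
top 2.0 189 204 [418.  194.7]
top 2.1 206 194 [424.5 197.4]
scene 1.5 94 226 [219.4 151.6]
scene 1.6 114 226 [216.1 148.4]
scene 1.7 133 223 [213. 146.]
scene 1.8 152 219 [210.  144.1]
scene 1.9 171 212 [207.3 142.9]
scene 2.0 189 204 [204.9 142.4]
scene 2.1 206 194 [202.8 142.5]
```

View pics/k1.png

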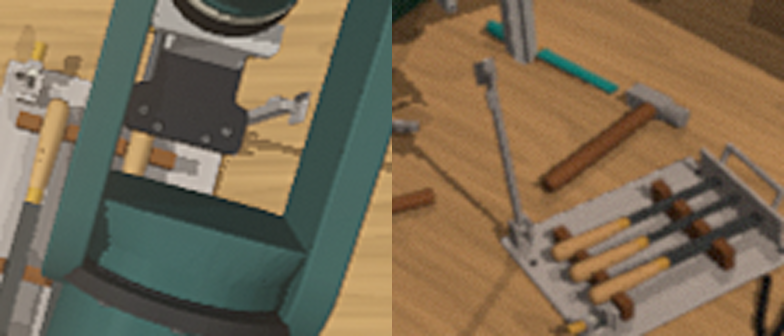

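Top and scene views: the tab is at about (300,108) and (487,72) in the crop, so the bar is at about 1.7 rad. The three handle ends line up at home. I'm going round to the outer side of the tab.

Emit:
servo_tool(
  targets=[
    [-5,-0.4,0,0],
    [-10,-0.4,0,0],
    [-14,-0.4,0,0],
    [-14.5,-0.4,0,0],
    [-14.5,-0.4,4,0],
    [-14.5,-0.4,8,0],
    [-14.5,-0.4,8.9,0],
    [-14.5,-0.4,8.9,0],
  ],
)

```text
time: 15.35
tool_pos: [0.5093, -0.2379, 0.2195]
ee_rot: [-3.14, -0.001, 1.293]
wrist_force: [-0.2, -0.7, 0.3]
width: 0.0003
finger_force: 0.0
```

```bash
python3 - <<'E'
from h import *
st()
# TCP path: corner on bar face at radius r, off
r=199;off=10
for a in np.arange(1.7,-.001,-.1):
    y=98-r*np.cos(a)+off*np.sin(a); z=29+r*np.sin(a)+off*np.cos(a)
    print(a.round(2),"TCP y",round(y+8,1),"z",round(z+14,1))
E
```

```text
t 15.35 tray [-125.2  184.8] z 219.5 yaw 1.2931 F [-0.2 -0.7  0.3]
1.7 TCP y 141.6 z 239.1
1.6 TCP y 121.8 z 241.6
1.5 TCP y 101.9 z 242.2
1.4 TCP y 82.0 z 240.8
1.3 TCP y 62.4 z 237.4
1.2 TCP y 43.2 z 232.1
1.1 TCP y 24.6 z 224.9
1.0 TCP y 6.9 z 215.9
0.9 TCP y -9.9 z 205.1
0.8 TCP y -25.5 z 192.7
0.7 TCP y -39.8 z 178.8
0.6 TCP y -52.6 z 163.6
0.5 TCP y -63.8 z 147.2
0.4 TCP y -73.4 z 129.7
0.3 TCP y -81.2 z 111.4
0.2 TCP y -87.0 z 92.3
0.1 TCP y -91.0 z 72.8
-0.0 TCP y -93.0 z 53.0
```

Emit:
servo_tool(
  targets=[
    [2,0,-1,0],
    [3.5,0,-1.9,0],
    [5,0,-2.05,0],
    [6.5,0,-2.2,0],
    [8.3,0,-2.25,0],
    [9.3,0,-2.2,0],
    [10.3,0,-2.1,0],
    [10.3,0,-2.1,0],
  ],
)

```text
time: 16.35
tool_pos: [0.5374, -0.1386, 0.2402]
ee_rot: [-3.14, -0.001, 1.293]
wrist_force: [-0.9, 0.1, 0.2]
width: 0.0009
finger_force: 0.0
```

```bash
python3 - <<'E'
from h import *
st();s=snapshot("scene");c=camera_model("scene")
for a in(1.3,1.4,1.5,1.6):print(a,[proj(c,np.r_[world((-125,98-q*np.cos(a))),(29+q*np.sin(a))/1000]).round(0) for q in(100,197)])
cv2.imwrite("pics/k2.png",cv2.resize(s[90:250,150:330],None,fx=3.5,fy=3.5,interpolation=cv2.INTER_CUBIC))
E
```

```text
t 16.35 tray [-124.8   81.6] z 240.2 yaw 1.2933 F [-0.9  0.1  0.2]
1.3 [array([227., 183.]), array([228., 162.])]
1.4 [array([225., 180.]), array([225., 158.])]
1.5 [array([223., 178.]), array([221., 153.])]
1.6 [array([222., 177.]), array([218., 150.])]
```

View pics/k2.png

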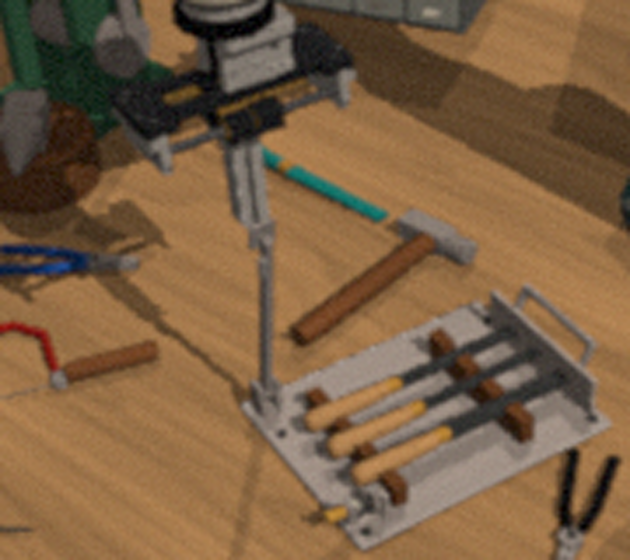

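The bar follows the fingers: its tab is at (260,235) in the crop, about 1.38 rad, as planned.

Emit:
servo_tool(
  targets=[
    [1.95,0,0.28,0],
    [3.85,0,0.8,0],
    [5.7,0,1.5,0],
    [7.5,0,2.4,0],
    [9.15,0,3.5,0],
    [10.7,0,4.75,0],
    [12.1,0,6.1,0],
    [12.1,0,6.1,0],
  ],
)

```text
time: 17.4
tool_pos: [0.57, -0.022, 0.1777]
ee_rot: [-3.138, 0.0, 1.294]
wrist_force: [-0.4, -0.6, -0.3]
width: 0.0008
finger_force: 0.0
```

```bash
python3 - <<'E'
from h import *
st()
E
```

```text
t 17.4 tray [-123.9  -39.4] z 177.7 yaw 1.2937 F [-0.4 -0.6 -0.3]
```

Emit:
servo_tool(
  targets=[
    [1.3,0.1,1.4,0],
    [2.45,0.1,3.05,0],
    [3.4,0.1,4.8,0],
    [4.2,0.1,6.65,0],
    [4.75,0.1,8.5,0],
    [5.0,0.1,9.2,0],
    [5.0,0.1,9.2,0],
  ],
)

```text
time: 18.27
tool_pos: [0.5851, 0.0246, 0.087]
ee_rot: [-3.14, 0.0, 1.292]
wrist_force: [0.7, -0.9, 0.1]
width: 0.0009
finger_force: 0.0
```

```bash
python3 - <<'E'
from h import *
st();s=snapshot("scene");c=camera_model("scene")
for a in(0,.1,.2,.3):print(a,[((proj(c,np.r_[world((-125,98-q*np.cos(a))),(29+q*np.sin(a))/1000])-[170,140])*5).round(0) for q in(0,100,197)])
cv2.imwrite("pics/k3.png",cv2.resize(s[140:255,170:320],None,fx=5,fy=5,interpolation=cv2.INTER_CUBIC))
E
```

```text
t 18.27 tray [-125.6  -88.4] z 87.0 yaw 1.2924 F [ 0.7 -0.9  0.1]
0 [array([276., 306.]), array([357., 397.]), array([443., 493.])]
0.1 [array([276., 306.]), array([356., 385.]), array([441., 469.])]
0.2 [array([276., 306.]), array([353., 372.]), array([437., 443.])]
0.3 [array([276., 306.]), array([350., 358.]), array([431., 415.])]
```

View pics/k3.png

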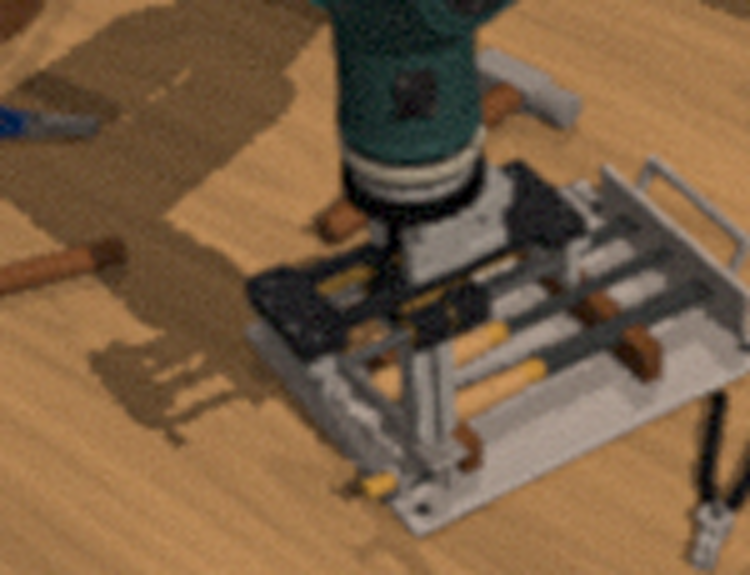

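The bar lies low over the catch (pixel (430,455)) at about 0.17 rad with the fingers on the tab. I'm now pressing down in small steps.

Emit:
servo_tool(
  targets=[
    [0.3,0,0.2,0],
    [0.6,0,0.5,0],
    [0.8,0,0.8,0],
    [0.8,0,1.0,0],
    [0.8,0,1.0,0],
  ],
)

```text
time: 18.95
tool_pos: [0.5875, 0.0323, 0.0775]
ee_rot: [-3.141, 0.0, 1.292]
wrist_force: [-0.2, 0.2, -0.3]
width: 0.0
finger_force: 0.0
```

Emit:
servo_tool(
  targets=[
    [0,0,0.15,0],
    [0,0,0.3,0],
    [0,0,0.3,0],
  ],
)

```text
time: 19.32
tool_pos: [0.5876, 0.0322, 0.0747]
ee_rot: [-3.141, 0.0, 1.292]
wrist_force: [-0.4, -0.1, 0.6]
width: 0.0007
finger_force: 0.0
```

Emit:
servo_tool(
  targets=[
    [0,0,0.15,0],
    [0,0,0.3,0],
    [0,0,0.3,0],
  ],
)

```text
time: 19.7
tool_pos: [0.5876, 0.0323, 0.0716]
ee_rot: [-3.141, 0.0, 1.292]
wrist_force: [0.1, 0.8, 0.2]
width: 0.0004
finger_force: 0.0
```

Emit:
servo_tool(
  targets=[
    [0,0,0.1,0],
    [0,0,0.2,0],
    [0,0,0.2,0],
  ],
)

```text
time: 20.08
tool_pos: [0.5877, 0.0322, 0.0697]
ee_rot: [-3.141, 0.0, 1.292]
wrist_force: [0.0, 0.2, -0.0]
width: 0.0005
finger_force: 0.0
```

Emit:
servo_tool(
  targets=[
    [0,0,0.1,0],
    [0,0,0.2,0],
    [0,0,0.2,0],
  ],
)

```text
time: 20.45
tool_pos: [0.5877, 0.0322, 0.0677]
ee_rot: [-3.141, 0.0, 1.292]
wrist_force: [-0.3, -0.1, -0.1]
width: 0.0005
finger_force: 0.0
```

Emit:
servo_tool(
  targets=[
    [0,0,0.1,0],
    [0,0,0.2,0],
    [0,0,0.2,0],
  ],
)

```text
time: 20.82
tool_pos: [0.5878, 0.0323, 0.066]
ee_rot: [3.141, -0.0, 1.292]
wrist_force: [0.2, 0.3, 1.6]
width: 0.0004
finger_force: 0.3
```

Emit:
servo_tool(
  targets=[
    [0,0,0.1,0],
    [0,0,0.2,0],
    [0,0,0.2,0],
  ],
)

```text
time: 21.2
tool_pos: [0.5878, 0.0324, 0.065]
ee_rot: [3.141, -0.0, 1.292]
wrist_force: [-3.0, 0.3, 5.7]
width: 0.0007
finger_force: 2.8
```

Emit:
servo_tool(
  targets=[
    [0,0,0.1,0],
    [0,0,0.1,0],
  ],
)

```text
time: 21.45
tool_pos: [0.5878, 0.0325, 0.0646]
ee_rot: [3.141, -0.001, 1.292]
wrist_force: [-3.1, 0.7, 6.4]
width: 0.0002
finger_force: 3.9
```

Emit:
servo_tool(
  targets=[
    [0,0,0.1,0],
    [0,0,0.1,0],
  ],
)

```text
time: 21.7
tool_pos: [0.5878, 0.0325, 0.064]
ee_rot: [3.141, -0.001, 1.292]
wrist_force: [-3.7, 0.6, 9.8]
width: 0.0004
finger_force: 4.6
```

Emit:
servo_tool(
  targets=[
    [0,0,0.1,0],
    [0,0,0.1,0],
  ],
)

```text
time: 21.95
tool_pos: [0.5878, 0.0326, 0.0629]
ee_rot: [3.141, -0.001, 1.292]
wrist_force: [-3.6, 0.9, 8.0]
width: 0.0002
finger_force: 4.4
```

Emit:
servo_tool(
  targets=[
    [0,0,0.1,0],
    [0,0,0.1,0],
  ],
)

```text
time: 22.2
tool_pos: [0.5878, 0.0328, 0.0615]
ee_rot: [3.141, -0.001, 1.292]
wrist_force: [-2.3, 1.5, 7.9]
width: 0.0002
finger_force: 3.6
```

Emit:
servo_tool(
  targets=[
    [0,0,0.1,0],
    [0,0,0.1,0],
  ],
)

```text
time: 22.45
tool_pos: [0.5878, 0.0329, 0.0599]
ee_rot: [3.141, -0.001, 1.292]
wrist_force: [-1.8, 1.3, 5.0]
width: 0.0007
finger_force: 2.5
```

Emit:
servo_tool(
  targets=[
    [0,0,0.1,0],
    [0,0,0.1,0],
  ],
)

```text
time: 22.7
tool_pos: [0.5879, 0.0327, 0.058]
ee_rot: [3.141, -0.001, 1.292]
wrist_force: [-0.1, 1.7, 2.3]
width: 0.0004
finger_force: 1.0
```

Emit:
servo_tool(
  targets=[
    [0,0,0.1,0],
    [0,0,0.2,0],
    [0,0,0.2,0],
  ],
)

```text
time: 23.08
tool_pos: [0.5874, 0.0319, 0.0551]
ee_rot: [-3.141, 0.001, 1.292]
wrist_force: [-0.1, -0.3, -0.1]
width: 0.0006
finger_force: 0.0
```

Emit:
servo_tool(
  targets=[
    [0,0,0.1,0],
    [0,0,0.2,0],
    [0,0,0.2,0],
  ],
)

```text
time: 23.45
tool_pos: [0.5877, 0.0321, 0.0542]
ee_rot: [3.141, 0.0, 1.292]
wrist_force: [-0.5, 0.1, 1.6]
width: 0.0003
finger_force: 1.0
```

Emit:
servo_tool(
  targets=[
    [0,0,0.1,0],
    [0,0,0.2,0],
    [0,0,0.2,0],
  ],
)

```text
time: 23.82
tool_pos: [0.5878, 0.0321, 0.0539]
ee_rot: [3.141, 0.0, 1.292]
wrist_force: [-4.1, -0.6, 8.8]
width: 0.0003
finger_force: 4.4
```

Emit:
servo_tool(
  targets=[
    [0,0,0.1,0],
    [0,0,0.2,0],
    [0,0,0.2,0],
  ],
)

```text
time: 24.2
tool_pos: [0.5879, 0.0321, 0.0536]
ee_rot: [3.14, 0.0, 1.292]
wrist_force: [-6.1, 0.1, 15.4]
width: -0.0002
finger_force: 7.6
```

It's on the rigid stop: the force fell away after the snap and then rose stiffly with no travel. I'm withdrawing straight up and clear.

Emit:
servo_tool(
  targets=[
    [0,0,-2,0],
    [0,0,-6,0],
    [0,0,-12,0],
    [0,0,-18,0],
    [5,0,-20,0],
    [10,0,-20,0],
    [15,0,-20,0],
    [15,0,-20,0],
  ],
)

```text
time: 25.2
tool_pos: [0.629, 0.1799, 0.2484]
ee_rot: [-3.14, -0.0, 1.297]
wrist_force: [0.4, -0.3, 0.2]
width: 0.0003
finger_force: 0.0
```

```bash
python3 - <<'E'
from h import *
st();s=snapshot("scene");t=snapshot("top")
a=cv2.resize(s[160:255,205:330],(500,380),interpolation=cv2.INTER_CUBIC);b=cv2.resize(t[150:300,255:375],(300,380),interpolation=cv2.INTER_CUBIC)
cv2.imwrite("pics/end.png",np.hstack([a,b]))
E
```

```text
t 25.2 tray [-125.  -249.8] z 248.4 yaw 1.297 F [ 0.4 -0.3  0.2]
```

View pics/end.png

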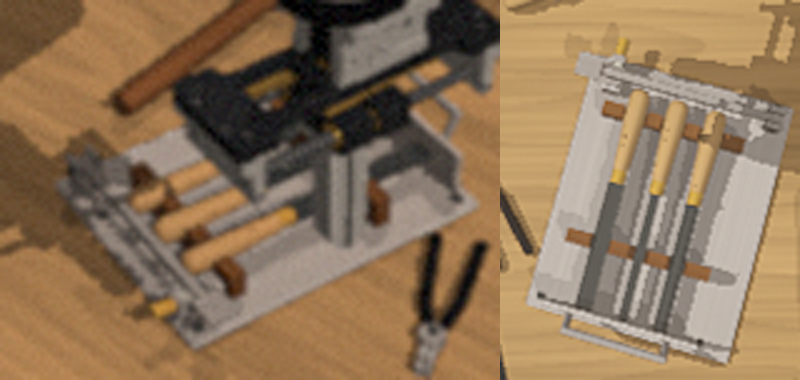

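The bar lies flat across the aligned handle ends, from the hinge (90,165) to the catch (200,320). In the top view the blade tips are at the back stop, and the tools nearby haven't moved.

```bash
python3 -c "
from bench import *
print(close_job())"
```

```text
the job is handed in; nothing more can be done
None
```

The job is handed in at about 25 s: all three files are home against the back stop, the keeper bar snapped past its roller at about 10 N and was pressed onto its stop at about 15 N, and no other tools were touched.

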